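# Restock the jam row on the bakery counter

## Robot

A 6-joint arm with a two-finger parallel gripper is mounted at the origin on the work surface. World frame = base frame: x ahead of the robot, y to its left, z up, the work surface at z = 0. Lengths are in mm, angles in rad, forces in N, time in s.
With the tool pointing down it reaches from about 300 to 775 mm from the base axis. Payload 14.6 kg.
Tool frame: the origin (TCP) lies between the finger pads; the fingertips stand 19 mm ahead of it and the grasp point (between the pads) is the TCP; x points along the fingers, y is the direction in which the jaws open and shut, and the axes are right-handed (so a half turn about x gives the same grasp; the last joint's range is limited). The gripper opens to 94 mm and grips with 3 to 60 N. Pads are 16 mm wide; open, the fingers measure 119 mm over their backs; the gripper's body (75 mm by 177 mm) begins 78 mm behind the grasp point.
Start: joints at [1.064, 0.3, 1.521, -0, 1.321, -0.067], TCP at [234.163, 497.651, 224.446] pointing down, gripper open.
Joint ranges: [-3.03, 3.03], [-0.79, 2.21], [0.23, 2.52], [-1.04, 4.18], [0, 3.07], [-2.55, 2.55]. Speed limits (rad/s): [2.22, 2.22, 2.57, 3.14, 3.14, 3.14].

## Interface

Orientations are given as [roll, pitch, yaw] about the fixed x, y, z axes, in that order (R = Rz(yaw) Ry(pitch) Rx(roll)).
In Python, from cell import manip gives the robot as it stands.
- The arm moves only by the tool jog_arm, never from a script. Its argument "series" is one flat list of numbers, 7 for each row, row after row: the turn, a rotation vector about the world's x, y, z in rad, then the shift along the world's x, y, z in m, then the opening, from -1 (shut) to 1 (fully open). A call has 1 to 20 rows; each row is the pose to reach, as a shift and turn from the pose commanded when the call began; what a row does not reach only later rows make up. A row lasts 1/8 s, in which the tool goes at most 62.5 mm and 10.7 degrees, less where a joint would pass 70% of its speed; a pose out of reach is approached as far as the arm can. A call with a gripper value outside its range is refused whole. The fingers move at their own pace and stop on an object; "squeeze" is the grip in N (left out, the last holds). Time passes only in rows, so rows that repeat a pose let the fingers close. It gives the time, the measured TCP pose, the force and the opening at its end, in the units of the state.
- manip.read_state(): the state, without advancing time (a new reading comes with each control period).
- manip.camera(name): name is "scene" or "side" or "wrist"; returns a dict with "color" (400x640x3 uint8, blue, green, red), "range_z" (400x640 float32, mm along the optical axis (not along the pixel's ray), 0 where there is no reading), "fx", "fy", "cx", "cy" (pixels), "D" ([k1, k2, p1, p2, k3] as OpenCV has them; the pictures are not rectified), "pose" (4x4, takes a point from camera to world coordinates); the wrist camera has in their place "mount" (4x4, takes a point from camera to tool coordinates, whose origin is the TCP and whose axes are the tool frame's). Camera axes: x right, y down, z forward; pixel columns grow to the right and rows downward; lengths in mm; the calibration is good to about 2 mm. A picture is of the moment at which its call begins: read the wrist's pose just before it.
- manip.sign_off(): hands the job in, once; it reports no verdict.
The state is a dict: "clock": time; "joints": joint angles; "qd": joint speeds; "effort": joint torques, N m; "eef_pos": TCP position; "eef_rot": TCP orientation; "wrist_force": force on the tool from outside, world axes, zero at the start; "moment": the same for the moment, N m; "finger_gap": finger opening in mm.
Only numpy, scipy, OpenCV 4.12 (cv2) and the standard library are available. Lean on these libraries where they do the work, as an engineer would, in place of code of your own. Each camera call takes 0.05 s, during which the arm holds its last target.

## Task

Restock the red jam lane, oldest in front: slide the two red-lidded jars already standing in the wooden lane forward along it, in their present order and without lifting them out, until the front one is against the dark stop at the robot's end and they stand close together. Then take the new red-lidded jar from the cardboard delivery tray and set it down gently, upright in the same lane, close behind them (less than about a finger's width of gap). Leave the green and the yellow jars where they are.

Things in the scene. Friction and masses are not known exactly. Their poses are not given: they have to be found in the camera images.
- jam_lane: Fixed light-wood lane holding the two older red-lidded jars. x runs along it from the front stop (inner face x = -100 mm, near the robot) to the open rear end (x = +110 mm), y across, z up; origin on the counter under it. Floor top z = 10 mm. Side rails to z = 28 mm, 68 mm apart inside, 84 mm over all. Yaw within 0.2 rad. Stands left, middle or right, beside the green lane and the tray.
- jam_lane_stop (a point): Middle of the inner face of the jam lane's front stop, at floor height (z = 10 mm). The stop is dark wood with a black blank card in front, 8 mm thick, 45 mm high above the counter. A jar against it has its centre 27 mm behind this point. Other lane and tray are 130 mm or more off to the side: there is room for fingers either side across the lane, not between touching jars.
- old_front: Older red-lidded jar nearer the stop, in the middle of the lane, 50 to 80 mm short of the stop. Round jar 54 mm across and 88 mm tall; glass body to 66 mm, lid 52 mm across from 71 mm up; 0.18 to 0.33 kg. Origin at the centre of its underside, z up; yaw means nothing. Slides along the lane when pushed by a few newtons.
- old_rear: Older red-lidded jar behind old_front, near the lane's open rear end, 1 to 35 mm gap between them. Round jar 54 mm across and 88 mm tall; glass body to 66 mm, lid 52 mm across from 71 mm up; 0.18 to 0.33 kg. Origin at the centre of its underside, z up; yaw means nothing. Pulled forward, it pushes old_front ahead of it; gripped high or weakly and dragged, its foot lags and it tips in the fingers.
- new_jam: New red-lidded jar, in the delivery tray. Round jar 54 mm across and 88 mm tall; glass body to 66 mm, lid 52 mm across from 71 mm up; 0.18 to 0.33 kg. Origin at the centre of its underside, z up; yaw means nothing. 
- new_honey: Amber jar with yellow lid in the delivery tray, 100 mm or more from new_jam centre to centre; leave it alone. Round jar 54 mm across and 88 mm tall; glass body to 66 mm, lid 52 mm across from 71 mm up; 0.18 to 0.33 kg. Origin at the centre of its underside, z up; yaw means nothing. 
- delivery_tray: Fixed shallow cardboard tray, 240 mm (x) by 104 mm (y), walls 22 mm high and 5 mm thick, floor top 5 mm above the counter; origin on the counter under its centre, x along its length. Holds new_jam and new_honey, one towards each end (either way round).
- green0: Green-lidded jar, the front one in the other lane; leave it alone. Round jar 54 mm across and 88 mm tall; glass body to 66 mm, lid 52 mm across from 71 mm up; 0.18 to 0.33 kg. Origin at the centre of its underside, z up; yaw means nothing. 
- green1: Green-lidded jar, the middle one in the other lane; leave it alone. Round jar 54 mm across and 88 mm tall; glass body to 66 mm, lid 52 mm across from 71 mm up; 0.18 to 0.33 kg. Origin at the centre of its underside, z up; yaw means nothing. 
- green2: Green-lidded jar, the rear one in the other lane; leave it alone. Round jar 54 mm across and 88 mm tall; glass body to 66 mm, lid 52 mm across from 71 mm up; 0.18 to 0.33 kg. Origin at the centre of its underside, z up; yaw means nothing. 

How it is judged:
By the outcome, as a careful person would: the job done as asked, in the order asked, and still so for the second after the job is handed in, with the robot touching nothing.
It also fails if it takes over 64 s, if anything falls off the work surface, if the arm or the gripper's body presses on something with over 40 N, if the wrist force passes 120 N, or if a joint passes its speed limit or range.

## Working session

There is one attempt and no reset: what is moved stays moved. The work goes in short steps, Python scripts to look and compute and a tool call to move; the robot and the scene stay as the last step left them, time stands still between calls to the robot, and variables do not carry over. Pictures are saved under pics/ and viewed, and the job is handed in when it is done.

Besides the shell and the picture viewer there is one more tool, called after "Call:" by a JSON object that holds its "method" and its "body", one argument or row to a line. jog_arm: Moves the arm, as the interface text tells. Its arguments: {"type":"object","properties":{"series":{"type":"array","items":{"type":"number"}},"squeeze":{"type":"number"}},"required":["series"]}

```bash
ls; mkdir -p pics; python3 - <<'E'
from cell import manip
import cv2,numpy as np
s=manip.read_state(); print(s)
for n in ["scene","side"]:
    c=manip.camera(n); cv2.imwrite(f"pics/{n}0.png",c["color"]); np.savez(f"{n}0.npz",**c)
    print(n,c["fx"],c["fy"],c["cx"],c["cy"],c["D"],np.round(c["pose"],3).tolist(),(c["range_z"]>0).mean())
E
```

```text
pics
{'clock': 0.0, 'joints': array([ 1.06439229e+00,  3.00468811e-01,  1.52160996e+00, -3.64230914e-06,
        1.32069127e+00, -6.66099981e-02]), 'qd': array([-0.00064391,  0.00095555,  0.00269096, -0.00127267, -0.00016393,
        0.00184522]), 'effort': array([-1.61926910e-04, -5.31807232e+01, -3.52740562e+01,  7.08675524e-02,
        2.44271639e-02, -1.54728909e-04]), 'eef_pos': array([234.05079915, 497.43799684, 223.87535844]), 'eef_rot': array([-1.63440992,  1.56961894, -2.07420306]), 'wrist_force': array([-0.60673857,  0.81444197,  0.10750454]), 'moment': array([ 0.00697586, -0.03102228, -0.02233348]), 'finger_gap': 93.75921530199393}
scene 471.4954752889958 471.4954752889958 317.1377155124146 195.64558854368184 [-0.02219823  0.          0.          0.          0.        ] [[0.834, 0.468, -0.293, 819.706], [0.552, -0.709, 0.439, -453.763], [-0.002, -0.528, -0.849, 886.115], [0.0, 0.0, 0.0, 1.0]] 0.9960390625
side 416.6053408263395 416.6053408263395 315.7461470094651 195.9278679638727 [0.02015205 0.         0.         0.         0.        ] [[0.947, -0.257, 0.194, 336.581], [-0.322, -0.74, 0.59, -537.545], [-0.008, -0.621, -0.784, 758.569], [0.0, 0.0, 0.0, 1.0]] 0.9963828125
```

View pics/scene0.png

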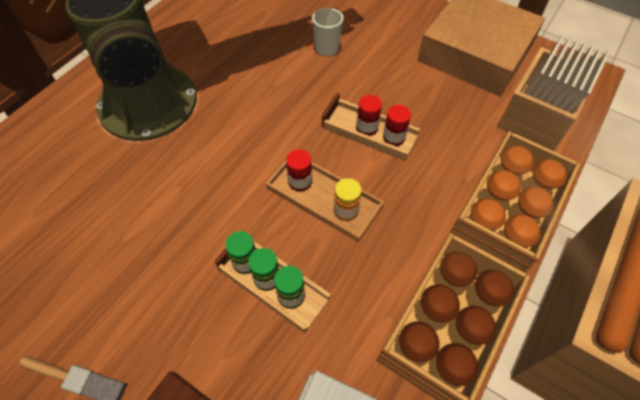

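View pics/side0.png

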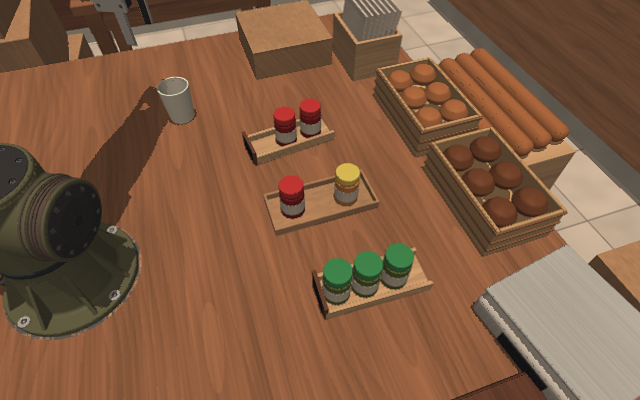

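Both views show the jam lane on the left of the robot. In the scene view its red lids are at about (370,105) and (397,120). The new red jar is at (299,160) and the yellow one at (347,188), both in the middle tray. The green lane is on the right. The dark stop is at about (331,108). Next I'll measure.

```bash
cat > h.py <<'E'
import cv2,numpy as np
def K(c): return np.array([[c["fx"],0,c["cx"]],[0,c["fy"],c["cy"]],[0,0,1.]])
def rays(c,uv,pose):
    n=cv2.undistortPoints(np.float64(uv).reshape(-1,1,2),K(c),np.float64(c["D"])).reshape(-1,2)
    d=np.c_[n,np.ones(len(n))]@pose[:3,:3].T
    return pose[:3,3],d,n
def cloud(c,mask,pose):
    v,u=np.nonzero(mask&(c["range_z"]>0)); o,d,n=rays(c,np.c_[u,v],pose)
    return o+d*c["range_z"][v,u][:,None],np.c_[u,v]
def plane(c,uv,pose,z):
    o,d,_=rays(c,uv,pose); return o+d*((z-o[2])/d[:,2])[:,None]
def red(img):
    h=cv2.cvtColor(img,cv2.COLOR_BGR2HSV); H,S,V=[h[...,i].astype(int) for i in range(3)]
    return ((H<6)|(H>172))&(S>190)&(V>90)
def yellow(img):
    h=cv2.cvtColor(img,cv2.COLOR_BGR2HSV); H,S,V=[h[...,i].astype(int) for i in range(3)]
    return (abs(H-27)<5)&(S>150)&(V>140)
def circ(p):
    A=np.c_[2*p[:,:2],np.ones(len(p))];b=(p[:,:2]**2).sum(1);x=np.linalg.lstsq(A,b,rcond=None)[0]
    return x[:2],np.sqrt(x[2]+x[:2]@x[:2])
def lids(c,pose,m,minA=80):
    n,l,st,_=cv2.connectedComponentsWithStats(m.astype(np.uint8))
    out=[]
    for i in range(1,n):
        if st[i,4]<minA: continue
        P,uv=cloud(c,l==i,pose)
        zt=np.percentile(P[:,2],90)
        T=(l==i)
        top=P[P[:,2]>zt-6]
        xy=top[:,:2]; cc=(cv2.minEnclosingCircle(np.float32(xy)))
        hull=cv2.convexHull(np.float32(xy)).reshape(-1,2); c2,r2=circ(hull)
        out.append((st[i].tolist(),round(float(np.median(top[:,2])),1),np.round(c2,1).tolist(),round(r2,1),np.round(cc[0],1).tolist(),round(cc[1],1),np.round(top.mean(0),1).tolist()))
    return out
E
python3 - <<'E'
from h import *
for n in ["scene","side"]:
    c=dict(np.load(f"{n}0.npz")); c={k:(v.item() if v.ndim==0 else v) for k,v in c.items()}
    for m in (red,yellow):
        for o in lids(c,c["pose"],m(c["color"])): print(n,m.__name__,o)
    # counter check
    P,_=cloud(c,np.ones((400,640),bool),c["pose"]); q=P[(abs(P[:,2])<30)]; print(np.median(q[:,2]))
    # points in lane region height map
E
```

```text
scene red ([359, 95, 23, 21, 384], 97.9, [511.8, 223.9], np.float64(25.2), [511.1, 223.8], 26.6, [512.2, 223.3, 97.9])
scene red ([387, 105, 24, 21, 404], 97.9, [580.3, 233.1], np.float64(25.5), [579.8, 232.8], 26.2, [579.9, 232.3, 97.9])
scene red ([287, 149, 24, 26, 489], 92.9, [463.8, 10.7], np.float64(25.3), [463.9, 11.0], 26.6, [464.5, 9.9, 92.8])
scene yellow ([336, 179, 25, 22, 442], 93.0, [588.6, 3.9], np.float64(25.2), [588.4, 3.5], 26.1, [588.9, 2.8, 92.9])
0.1866684086268151
side yellow ([336, 164, 23, 17, 299], 93.7, [586.5, 3.6], np.float64(23.8), [586.6, 3.8], 24.7, [585.9, 2.6, 93.7])
0.7205520490125537
```

```bash
python3 - <<'E'
from h import *
C={}
for n in ["scene","side"]:
    c=dict(np.load(f"{n}0.npz")); c={k:(v.item() if v.ndim==0 else v) for k,v in c.items()};C[n]=c
c=C["side"]
print(cv2.cvtColor(c["color"],cv2.COLOR_BGR2HSV)[184,291], cv2.cvtColor(c["color"],cv2.COLOR_BGR2HSV)[113,285])
h=cv2.cvtColor(c["color"],cv2.COLOR_BGR2HSV).astype(int)
m=((h[...,0]<6)|(h[...,0]>172))&(h[...,1]>170)&(h[...,2]>120)
m[:, 340:]=0
for o in lids(c,c["pose"],m): print(o)
for n,c in C.items():
    P,uv=cloud(c,np.ones((400,640),bool),c["pose"])
    a=(P[:,0]>370)&(P[:,0]<660)&(P[:,1]>140)&(P[:,1]<310)
    Q=P[a]
    st=Q[(Q[:,2]>40)&(Q[:,2]<50)&(Q[:,0]<475)]
    print(n,"stop top",len(st),np.round(st,0).tolist()[:40])
    r=Q[(Q[:,2]>25)&(Q[:,2]<32)]
    for lo,hi in((150,205),(240,300)):
        s=r[(r[:,1]>lo)&(r[:,1]<hi)]
        # keep only clean
        f=cv2.fitLine(np.float32(s[:,:2]),cv2.DIST_HUBER,0,.01,.01).ravel()
        print(n,lo,len(s),f,np.arctan2(f[1],f[0]),s.min(0).round(),s.max(0).round())
E
```

```text
[  1 188 190] [  1 190 188]
([300, 98, 21, 15, 240], 98.7, [578.1, 233.4], np.float64(25.3), [578.2, 232.9], 26.3, [577.3, 232.1, 98.5])
([273, 106, 22, 16, 249], 98.6, [509.0, 224.9], np.float64(25.5), [509.7, 225.3], 27.2, [509.1, 223.5, 98.6])
([278, 175, 25, 20, 381], 93.8, [461.5, 10.9], np.float64(25.5), [461.6, 11.5], 26.7, [461.3, 9.6, 93.7])
scene stop top 113 [[408.0, 253.0, 45.0], [410.0, 254.0, 46.0], [412.0, 256.0, 45.0], [407.0, 249.0, 45.0], [408.0, 252.0, 43.0], [412.0, 250.0, 47.0], [412.0, 255.0, 43.0], [408.0, 247.0, 44.0], [411.0, 247.0, 45.0], [413.0, 249.0, 45.0], [413.0, 253.0, 41.0], [409.0, 242.0, 45.0], [412.0, 242.0, 46.0], [412.0, 246.0, 43.0], [415.0, 247.0, 44.0], [415.0, 251.0, 41.0], [408.0, 239.0, 44.0], [411.0, 239.0, 45.0], [413.0, 240.0, 45.0], [415.0, 242.0, 45.0], [414.0, 247.0, 40.0], [406.0, 238.0, 40.0], [410.0, 236.0, 44.0], [412.0, 237.0, 45.0], [413.0, 241.0, 42.0], [415.0, 241.0, 43.0], [410.0, 232.0, 44.0], [411.0, 234.0, 44.0], [416.0, 231.0, 48.0], [416.0, 236.0, 44.0], [416.0, 240.0, 41.0], [409.0, 228.0, 43.0], [411.0, 230.0, 44.0], [
[... 825 characters left out ...]
], [407.0, 237.0, 44.0], [409.0, 236.0, 45.0], [411.0, 232.0, 48.0], [414.0, 234.0, 46.0], [404.0, 235.0, 44.0], [406.0, 232.0, 46.0], [408.0, 231.0, 46.0], [411.0, 231.0, 46.0], [413.0, 230.0, 46.0], [408.0, 229.0, 45.0], [410.0, 226.0, 47.0], [412.0, 224.0, 48.0], [414.0, 225.0, 47.0], [405.0, 230.0, 42.0], [407.0, 229.0, 42.0], [409.0, 225.0, 45.0], [411.0, 225.0, 44.0], [413.0, 221.0, 47.0], [408.0, 221.0, 46.0], [411.0, 221.0, 45.0], [413.0, 218.0, 47.0]]
side 150 292 [9.9399364e-01 1.0943795e-01 5.1822498e+02 1.8777194e+02] 0.109657586 [407. 172.  25.] [629. 205.  32.]
side 240 94 [9.94299293e-01 1.06625065e-01 4.65506958e+02 2.57414978e+02] 0.10682814 [403. 242.  25.] [559. 272.  32.]
```

```bash
python3 - <<'E'
from cell import manip
from scipy.spatial.transform import Rotation as R
import numpy as np
s=manip.read_state(); M=R.from_euler('xyz',s['eef_rot']).as_matrix(); print(M.round(3))
v=np.array([-.108,.994]); y=M[:2,1]; a=np.arctan2(v[1],v[0])-np.arctan2(y[1],y[0]); print((a+np.pi/2)%np.pi-np.pi/2)
print(s['clock'],np.array([579.2,233.2,160])-s['eef_pos'])
# clearance of the path: TCP from current at z 224
E
```

```text
[[-0.     0.426  0.905]
 [-0.001  0.905 -0.426]
 [-1.    -0.001 -0.   ]]
0.5480186296710743
0.1 [ 345.12952365 -264.27456995  -63.94210993]
```

Call:
{"method": "jog_arm", "body": {
  "series": [0,0,0.09,0.04,-0.03,0,1,0,0,0.18,0.09,-0.07,0,1,0,0,0.27,0.14,-0.11,0,1,0,0,0.36,0.19,-0.15,0,1,0,0,0.45,0.24,-0.19,0,1,0,0,0.52,0.29,-0.225,0,1,0,0,0.548,0.33,-0.252,0,1,0,0,0.548,0.345,-0.264,0,1,0,0,0.548,0.345,-0.264,0,1,0,0,0.548,0.345,-0.264,0,1]
}}

```text
clock: 1.35
eef_pos: [578.2, 234.7, 224.5]
eef_rot: [2.782, 1.57, 2.891]
wrist_force: [-0.2, -0.4, 0.4]
finger_gap: 94.0
```

```bash
cat >> h.py <<'E'
from scipy.spatial.transform import Rotation as R
def wpose(s,c):
    T=np.eye(4);T[:3,:3]=R.from_euler('xyz',s['eef_rot']).as_matrix();T[:3,3]=s['eef_pos'];return T@c['mount']
def red2(img):
    h=cv2.cvtColor(img,cv2.COLOR_BGR2HSV).astype(int)
    return ((h[...,0]<6)|(h[...,0]>172))&(h[...,1]>170)&(h[...,2]>90)
E
python3 - <<'E'
from cell import manip
from h import *
s=manip.read_state(); c=manip.camera("wrist"); cv2.imwrite("pics/w1.png",c["color"])
print(s['clock'],s['eef_pos'],s['eef_rot'],s['wrist_force'],s['joints']); T=wpose(s,c)
for o in lids(c,T,red2(c["color"]),400): print(o)
E
```

```text
1.35 [578.15184159 234.73428516 224.47631796] [2.78229345 1.57045019 2.89148522] [-0.21271076 -0.35101473  0.43985808] [ 3.26909915e-01  4.67110283e-01  1.29175759e+00  1.92207999e-04
  1.38301488e+00 -1.35311410e+00]
([49, 15, 62, 65, 3055], 93.1, [461.6, 12.4], np.float64(25.9), [461.4, 12.5], 26.6, [461.2, 12.9, 93.1])
([288, 102, 54, 57, 2387], 97.9, [509.2, 226.3], np.float64(25.4), [509.4, 226.2], 25.9, [508.7, 226.1, 97.9])
([291, 172, 51, 53, 2098], 97.9, [577.1, 235.0], np.float64(25.5), [577.3, 234.7], 25.9, [576.2, 234.9, 97.8])
```

View pics/w1.png

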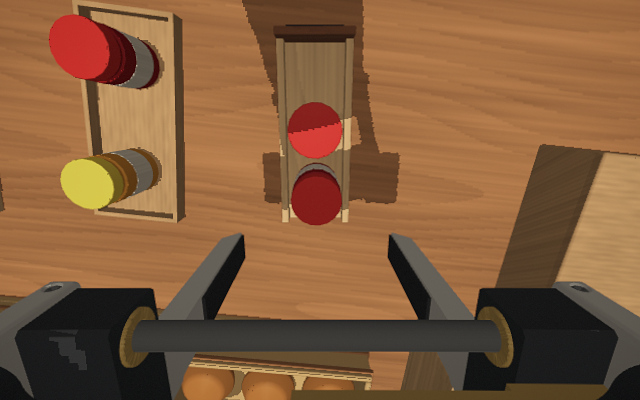

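The wrist view agrees within about 2 mm. The front lid is at (315,130), the rear lid at (316,198) and the stop top at (315,33), and the fingers straddle the rear jar across the lane. I'll descend and grip low.

Call:
{"method": "jog_arm", "body": {
  "series": [0,0,0,-0.001,0,-0.04,1,0,0,0,-0.001,0,-0.08,1,0,0,0,-0.001,0,-0.12,1,0,0,0,-0.001,0,-0.15,1,0,0,0,-0.001,0,-0.165,1,0,0,0,-0.001,0,-0.172,1,0,0,0,-0.001,0,-0.172,1]
}}

```text
clock: 2.28
eef_pos: [578.3, 234.0, 53.1]
eef_rot: [0.222, 1.57, 0.33]
wrist_force: [0.5, -0.6, 0.2]
finger_gap: 94.1
```

Call:
{"method": "jog_arm", "body": {
  "series": [0,0,0,0,0,0,0.5,0,0,0,0,0,0,0.3,0,0,0,0,0,0,0.1,0,0,0,0,0,0,-0.2,0,0,0,0,0,0,-0.2,0,0,0,0,0,0,-0.2],
  "squeeze": 30
}}

```text
clock: 3.02
eef_pos: [578.2, 233.8, 52.5]
eef_rot: [0.664, 1.571, 0.773]
wrist_force: [-0.5, 1.5, 1.8]
finger_gap: 53.8
```

Call:
{"method": "jog_arm", "body": {
  "series": [0,0,0,-0.004,-0.0004,0,-0.2,0,0,0,-0.009,-0.001,0,-0.2,0,0,0,-0.014,-0.0015,0,-0.2,0,0,0,-0.019,-0.002,0,-0.2,0,0,0,-0.024,-0.0026,0,-0.2,0,0,0,-0.029,-0.0032,0,-0.2,0,0,0,-0.034,-0.0037,0,-0.2,0,0,0,-0.039,-0.0042,0,-0.2,0,0,0,-0.044,-0.0048,0,-0.2,0,0,0,-0.049,-0.0053,0,-0.2,0,0,0,-0.054,-0.0059,0,-0.2,0,0,0,-0.059,-0.0064,0,-0.2,0,0,0,-0.064,-0.007,0,-0.2,0,0,0,-0.069,-0.0075,0,-0.2,0,0,0,-0.073,-0.008,0,-0.2,0,0,0,-0.075,-0.0082,0,-0.2,0,0,0,-0.075,-0.0082,0,-0.2]
}}

```text
clock: 5.15
eef_pos: [502.9, 225.5, 52.5]
eef_rot: [-3.111, 1.57, -3.003]
wrist_force: [0.8, -0.3, 6.4]
finger_gap: 53.7
```

```bash
python3 - <<'E'
from cell import manip
from h import *
for n in("scene","side"):
    c=manip.camera(n); cv2.imwrite(f"pics/{n}2.png",cv2.resize(c["color"][60:200,220:460],None,fx=3,fy=3))
    m=red2(c["color"]); 
    for o in lids(c,c["pose"],m,60): print(n,o)
E
```

```text
scene ([335, 86, 15, 14, 81], 98.2, [446.2, 217.8], np.float64(20.2), [441.5, 217.8], 22.3, [437.3, 218.2, 98.2])
scene ([287, 149, 24, 27, 516], 92.9, [463.7, 10.9], np.float64(25.5), [463.8, 11.1], 26.4, [464.2, 10.0, 92.8])
side ([250, 114, 28, 19, 359], 98.7, [455.8, 217.0], np.float64(29.8), [456.4, 216.5], 32.9, [450.8, 215.6, 98.5])
side ([278, 175, 26, 23, 451], 93.6, [461.4, 10.7], np.float64(25.5), [461.3, 10.5], 26.3, [461.0, 9.0, 93.5])
```

View pics/side2.png

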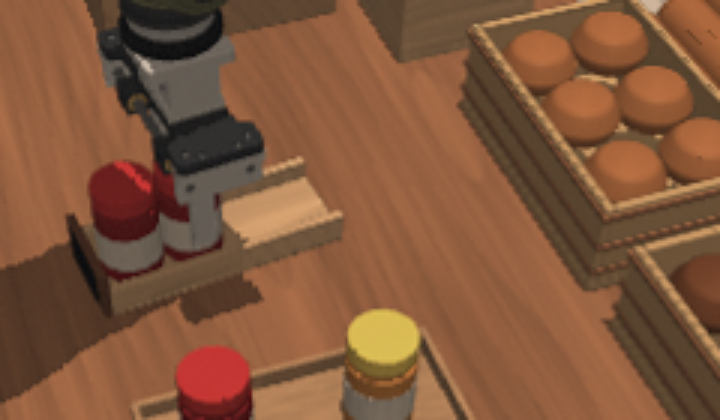

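View pics/scene2.png

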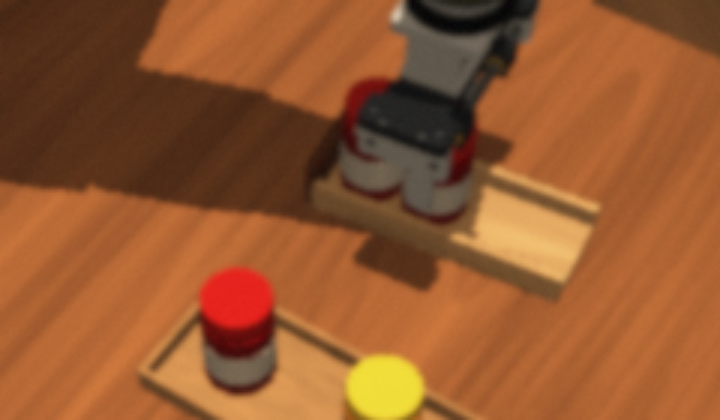

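Both jars are upright and moving together, with the stop a few mm ahead. I'll creep on until I feel contact.

Call:
{"method": "jog_arm", "body": {
  "series": [0,0,0,-0.001,-0.0001,0,-0.2,0,0,0,-0.002,-0.0002,0,-0.2,0,0,0,-0.003,-0.0003,0,-0.2,0,0,0,-0.004,-0.0004,0,-0.2]
}}

```text
clock: 5.75
eef_pos: [499.4, 225.1, 52.5]
eef_rot: [0.229, 1.57, 0.337]
wrist_force: [6.0, 0.8, 0.4]
finger_gap: 53.9
```

Call:
{"method": "jog_arm", "body": {
  "series": [0,0,0,-0.001,-0.0001,0,-0.2,0,0,0,-0.002,-0.0002,0,-0.2]
}}

```text
clock: 6.0
eef_pos: [497.4, 224.9, 52.6]
eef_rot: [0.242, 1.57, 0.35]
wrist_force: [6.4, 0.6, 4.4]
finger_gap: 53.8
```

Call:
{"method": "jog_arm", "body": {
  "series": [0,0,0,-0.001,-0.0001,0,-0.2,0,0,0,-0.001,-0.0001,0,-0.2]
}}

```text
clock: 6.25
eef_pos: [496.9, 224.9, 52.6]
eef_rot: [0.169, 1.569, 0.277]
wrist_force: [8.9, 0.7, 0.2]
finger_gap: 53.9
```

Call:
{"method": "jog_arm", "body": {
  "series": [0,0,0,-0.001,-0.0001,0,-0.2,0,0,0,-0.001,-0.0001,0,-0.2]
}}

```text
clock: 6.5
eef_pos: [496.7, 224.8, 52.9]
eef_rot: [0.145, 1.567, 0.253]
wrist_force: [14.4, 0.8, -1.2]
finger_gap: 53.5
```

The tool has stalled and the force is rising to 14 N, so the jars are against the stop. I'll open, rise, and look.

Call:
{"method": "jog_arm", "body": {
  "series": [0,0,0,0,0,0,0,0,0,0,0,0,0,0.5,0,0,0,0,0,0,1,0,0,0,0,0,0,1,0,0,0,0,0,0,1,0,0,0,0,0,0.02,1,0,0,0,0,0,0.06,1,0,0,0,0,0,0.1,1,0,0,0,0,0,0.14,1,0,0,0,0.03,0,0.17,1,0,0,0,0.06,0,0.17,1,0,0,0,0.08,0,0.17,1,0,0,0,0.08,0,0.17,1]
}}

```text
clock: 8.12
eef_pos: [575.5, 224.4, 221.7]
eef_rot: [-2.933, 1.57, -2.825]
wrist_force: [0.5, 0.4, -1.1]
finger_gap: 94.3
```

```bash
python3 - <<'E'
from cell import manip
from h import *
s=manip.read_state(); c=manip.camera("wrist"); cv2.imwrite("pics/w3.png",c["color"])
print(s['clock'],s['eef_pos'],s['eef_rot'],s['wrist_force']); T=wpose(s,c)
for o in lids(c,T,red2(c["color"]),400): print(o)
u=np.array([.9942,.108]);P,_=cloud(c,np.ones((400,640),bool),T);a=P[(abs(P[:,1]-216)<25)&(P[:,0]>390)&(P[:,0]<460)]
st=a[abs(a[:,2]-45)<3]; print("stop s",np.percentile(st[:,:2]@u,[2,50,98]))
for n in("scene","side"):
    c=manip.camera(n); 
    for o in lids(c,c["pose"],red2(c["color"]),60): print(n,o)
E
```

```text
8.125 [575.46314573 224.41218518 221.69387571] [-2.9329439   1.56972468 -2.82535015] [ 0.54163746  0.35769642 -1.07109968]
([59, 19, 62, 66, 3062], 93.2, [461.4, 12.5], np.float64(25.8), [461.4, 12.4], 26.2, [461.1, 12.8, 93.1])
([297, 24, 59, 65, 3013], 98.0, [443.3, 219.5], np.float64(25.6), [443.2, 219.5], 26.0, [442.9, 219.5, 98.0])
([298, 92, 56, 58, 2494], 98.0, [496.8, 225.3], np.float64(25.5), [496.8, 225.5], 25.9, [496.2, 225.2, 97.9])
stop s [429.15954135 432.05372704 437.16760015]
scene ([333, 85, 44, 32, 727], 98.0, [473.1, 221.4], np.float64(46.2), [473.6, 220.6], 52.1, [474.6, 218.9, 97.9])
scene ([287, 149, 24, 27, 517], 92.9, [463.7, 10.8], np.float64(25.4), [463.6, 11.1], 26.4, [464.2, 9.9, 92.9])
side ([247, 108, 43, 26, 643], 98.5, [470.5, 220.8], np.float64(47.1), [469.3, 222.2], 52.1, [469.2, 218.3, 98.3])
side ([278, 175, 25, 23, 449], 93.7, [461.4, 10.8], np.float64(25.5), [462.1, 11.2], 26.5, [461.1, 9.0, 93.6])
```

View pics/w3.png

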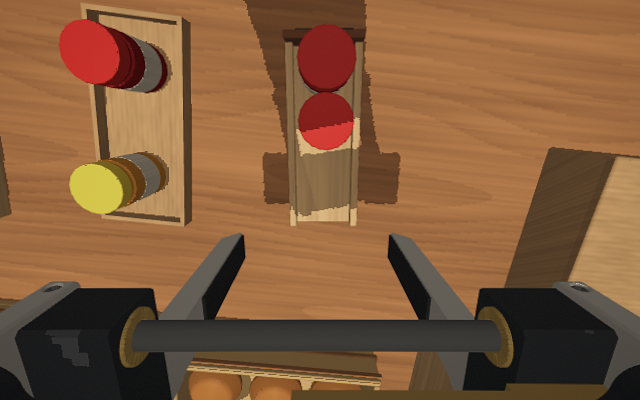

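The front jar is 27 mm from the stop face and the two jars are 53.8 mm centre to centre, so they are touching and upright. In the wrist view the lids are at (326,57) and (326,121). Next I'll go to the new jar at (461.5, 12.3).

Call:
{"method": "jog_arm", "body": {
  "series": [0,0,0,-0.014,-0.026,0,1,0,0,0,-0.034,-0.062,0,1,0,0,0,-0.056,-0.104,0,1,0,0,0,-0.078,-0.146,0,1,0,0,0,-0.098,-0.183,0,1,0,0,0,-0.11,-0.206,0,1,0,0,0,-0.114,-0.212,0,1,0,0,0,-0.114,-0.212,0,1,0,0,0,-0.114,-0.212,0,1]
}}

```text
clock: 9.4
eef_pos: [461.4, 13.4, 222.4]
eef_rot: [1.045, 1.571, 1.154]
wrist_force: [-0.2, -0.4, 0.0]
finger_gap: 93.9
```

```bash
python3 - <<'E'
from cell import manip
from h import *
s=manip.read_state(); c=manip.camera("wrist"); cv2.imwrite("pics/w4.png",c["color"])
print(s['clock'],s['eef_pos'],s['joints']); T=wpose(s,c)
for o in lids(c,T,red2(c["color"]),400): print(o)
E
```

```text
9.4 [461.39754509  13.41601366 222.408576  ] [-5.03526106e-02  1.03415799e-01  1.76202210e+00  9.03895427e-05
  1.27612157e+00 -1.73025714e+00]
([290, 172, 50, 53, 2053], 92.9, [460.7, 11.9], np.float64(25.3), [461.0, 11.4], 26.0, [459.8, 11.6, 92.8])
([476, 176, 74, 102, 4901], 97.7, [469.3, 224.1], np.float64(47.7), [469.7, 220.7], 52.6, [466.7, 219.9, 97.6])
```

View pics/w4.png

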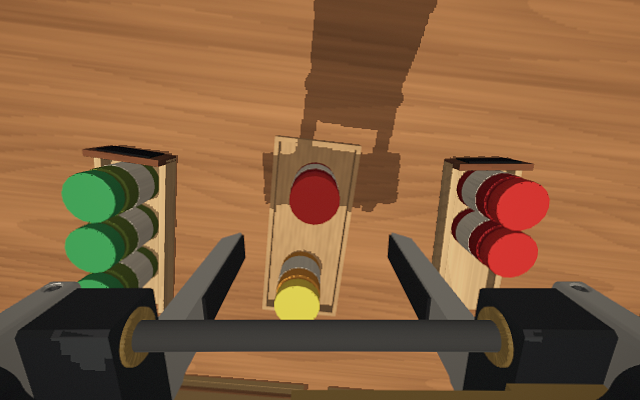

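The new red jar's lid is at (315,195), centred between the fingers, and the honey jar is clear of them. I'll descend and grip.

Call:
{"method": "jog_arm", "body": {
  "series": [0,0,0,0,-0.0013,-0.04,1,0,0,0,0,-0.0013,-0.08,1,0,0,0,0,-0.0013,-0.12,1,0,0,0,0,-0.0013,-0.15,1,0,0,0,0,-0.0013,-0.167,1,0,0,0,0,-0.0013,-0.174,1,0,0,0,0,-0.0013,-0.174,1]
}}

```text
clock: 10.32
eef_pos: [461.3, 11.6, 48.4]
eef_rot: [2.955, 1.57, 3.063]
wrist_force: [-0.2, 0.2, 0.1]
finger_gap: 93.9
```

Call:
{"method": "jog_arm", "body": {
  "series": [0,0,0,0,0,0,0.5,0,0,0,0,0,0,0.3,0,0,0,0,0,0,0.1,0,0,0,0,0,0,-0.2,0,0,0,0,0,0,-0.2,0,0,0,0,0,0,-0.2],
  "squeeze": 30
}}

```text
clock: 11.08
eef_pos: [461.2, 11.4, 48.6]
eef_rot: [-0.039, 1.571, 0.069]
wrist_force: [-1.1, 1.1, 2.5]
finger_gap: 53.6
```

Call:
{"method": "jog_arm", "body": {
  "series": [0,0,0,0,0,0.01,-0.2,0,0,0,0,0,0.03,-0.2,0,0,0,0,0,0.06,-0.2,0,0,0,0,0,0.09,-0.2,0,0,0,0,0,0.115,-0.2,0,0,0,0.004,0.01,0.13,-0.2,0,0,0,0.014,0.034,0.13,-0.2,0,0,0,0.026,0.064,0.13,-0.2,0,0,0,0.04,0.096,0.13,-0.2,0,0,0,0.054,0.13,0.13,-0.2,0,0,0,0.068,0.163,0.13,-0.2,0,0,0,0.08,0.19,0.13,-0.2,0,0,0,0.088,0.21,0.13,-0.2,0,0,0,0.0923,0.22,0.13,-0.2,0,0,0,0.0923,0.22,0.13,-0.2,0,0,0,0.0923,0.22,0.13,-0.2]
}}

```text
clock: 13.08
eef_pos: [553.3, 230.8, 178.4]
eef_rot: [-2.592, 1.57, -2.485]
wrist_force: [-0.9, -0.5, -3.0]
finger_gap: 53.9
```

```bash
python3 - <<'E'
from cell import manip
from h import *
s=manip.read_state(); print(s)
c=manip.camera("wrist"); cv2.imwrite("pics/w5.png",c["color"]); T=wpose(s,c)
for o in lids(c,T,red2(c["color"]),400): print(o)
for n in("scene","side"):
    c=manip.camera(n); cv2.imwrite(f"pics/{n}5.png",cv2.resize(c["color"][60:200,220:460],None,fx=3,fy=3))
E
```

```text
{'clock': 13.075, 'joints': array([ 3.34213547e-01,  4.48457215e-01,  1.42747529e+00, -1.42872204e-04,
        1.26606759e+00, -1.34433615e+00]), 'qd': array([-0.00471857, -0.00556609, -0.00051858, -0.00071539, -0.00068776,
        0.00200462]), 'effort': array([ 5.57471551e-01, -6.20807147e+01, -3.58871162e+01,  1.90679129e-02,
        7.11941463e-02,  1.09380789e-02]), 'eef_pos': array([553.25855055, 230.82071707, 178.36890498]), 'eef_rot': array([-2.59237136,  1.5703667 , -2.48457509]), 'wrist_force': array([-0.90726749, -0.47324472, -3.01350744]), 'moment': array([-2.13532330e-02, -2.41283315e-02,  1.94854198e-05]), 'finger_gap': 53.85190266647503}
([282, 40, 69, 74, 3972], 98.0, [443.3, 219.6], np.float64(25.6), [443.2, 219.6], 25.9, [442.8, 219.6, 98.0])
([284, 116, 65, 65, 3227], 97.9, [496.7, 225.2], np.float64(25.5), [496.7, 225.3], 26.0, [496.1, 225.1, 97.9])
([260, 234, 113, 86, 7898], 222.6, [546.5, 230.7], np.float64(24.9), [547.5, 231.0], 27.6, [544.1, 230.4, 223.0])
```

View pics/side5.png

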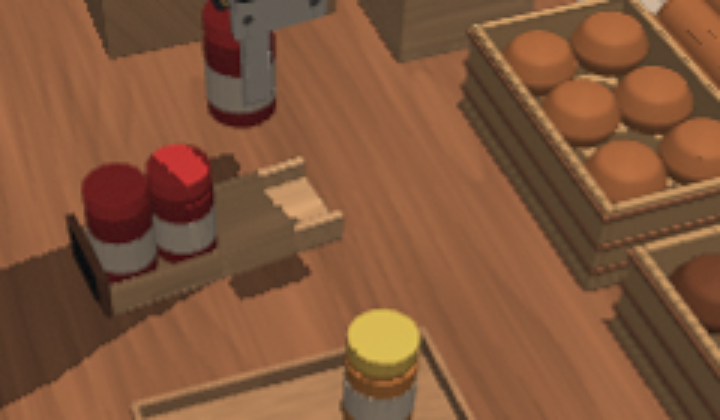

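View pics/w5.png

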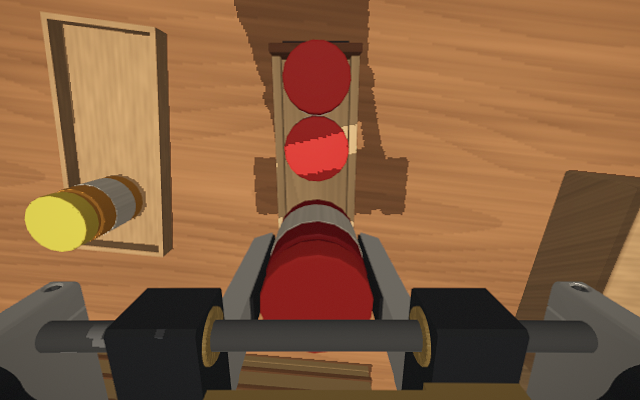

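```bash
python3 - <<'E'
from cell import manip
from h import *
s=manip.read_state(); c=manip.camera("wrist"); T=wpose(s,c); m=red2(c["color"]); m[:225]=0
P,uv=cloud(c,m,T)
Q=P[(P[:,2]>215)&(P[:,2]<232)]
A=np.c_[Q[:,:2]-Q[:,:2].mean(0),np.ones(len(Q))]
w=np.ones(len(Q),bool)
for _ in range(5):
    x=np.linalg.lstsq(A[w],Q[w,2],rcond=None)[0]; r=Q[:,2]-A@x; w=abs(r)<1.5
print(x,w.mean()); u=np.array([.9942,.108]);v=np.array([-.108,.9942])
q=Q[w]; print("s",np.percentile(q[:,:2]@u,[0.5,99.5]),"v",np.percentile(q[:,:2]@v,[.5,99.5]),"tcp s,v",s['eef_pos'][:2]@u,s['eef_pos'][:2]@v)
E
```

```text
[ 5.87282351e-03 -5.90324579e-04  2.22920276e+02] 0.9072955047899779
s [549.97670799 581.86683581] v [145.52272065 194.96153852] tcp s,v 575.1557588904963 169.69900609558533
```

The held jar is upright (lid tilt 0.006), with a predicted gap of 3 mm. I'll lower it slowly.

Call:
{"method": "jog_arm", "body": {
  "series": [0,0,0,0,0.0005,-0.015,-0.2,0,0,0,0,0.0005,-0.035,-0.2,0,0,0,0,0.0005,-0.055,-0.2,0,0,0,0,0.0005,-0.075,-0.2,0,0,0,0,0.0005,-0.092,-0.2,0,0,0,0,0.0005,-0.105,-0.2,0,0,0,0,0.0005,-0.113,-0.2,0,0,0,0,0.0005,-0.118,-0.2,0,0,0,0,0.0005,-0.12,-0.2,0,0,0,0,0.0005,-0.12,-0.2]
}}

```text
clock: 14.52
eef_pos: [553.6, 231.9, 58.7]
eef_rot: [0.176, 1.57, 0.285]
wrist_force: [0.2, 0.4, -2.8]
finger_gap: 53.7
```

Call:
{"method": "jog_arm", "body": {
  "series": [0,0,0,0,0,-0.001,-0.2,0,0,0,0,0,-0.002,-0.2,0,0,0,0,0,-0.003,-0.2,0,0,0,0,0,-0.004,-0.2,0,0,0,0,0,-0.004,-0.2]
}}

```text
clock: 15.15
eef_pos: [553.4, 231.8, 54.3]
eef_rot: [-3.017, 1.571, -2.908]
wrist_force: [0.0, 0.2, -3.0]
finger_gap: 53.5
```

Call:
{"method": "jog_arm", "body": {
  "series": [0,0,0,0,0,-0.0005,-0.2,0,0,0,0,0,-0.001,-0.2,0,0,0,0,0,-0.001,-0.2]
}}

```text
clock: 15.52
eef_pos: [553.5, 231.9, 53.6]
eef_rot: [0.205, 1.571, 0.314]
wrist_force: [-1.3, -1.3, -0.6]
finger_gap: 53.8
```

Call:
{"method": "jog_arm", "body": {
  "series": [0,0,0,0,0,-0.0004,-0.2,0,0,0,0,0,-0.0004,-0.2]
}}

```text
clock: 15.78
eef_pos: [553.5, 231.9, 53.6]
eef_rot: [0.024, 1.571, 0.132]
wrist_force: [-4.2, -1.2, 6.0]
finger_gap: 53.7
```

The wrist now feels about 9 N of support, so the jar is seated. I'll release and rise.

Call:
{"method": "jog_arm", "body": {
  "series": [0,0,0,0,0,0,0.25,0,0,0,0,0,0,0.4,0,0,0,0,0,0,0.7,0,0,0,0,0,0,1,0,0,0,0,0,0,1,0,0,0,0,0,0,1,0,0,0,0,0,0.02,1,0,0,0,0,0,0.05,1,0,0,0,0,0,0.09,1,0,0,0,0,0,0.13,1,0,0,0,0.02,0,0.17,1,0,0,0,0.05,0,0.19,1,0,0,0,0.07,0,0.19,1,0,0,0,0.07,0,0.19,1]
}}

```text
clock: 17.52
eef_pos: [623.8, 231.6, 243.7]
eef_rot: [0.184, 1.57, 0.292]
wrist_force: [-0.5, 0.1, -0.2]
finger_gap: 94.3
```

```bash
python3 - <<'E'
from cell import manip
from h import *
s=manip.read_state(); c=manip.camera("wrist"); cv2.imwrite("pics/w6.png",c["color"])
print(s['clock'],s['eef_pos'],s['wrist_force']); T=wpose(s,c)
u=np.array([.9942,.108]);v=np.array([-.108,.9942])
for o in lids(c,T,red2(c["color"]),400): p=np.array(o[2]); print(o, p@u,p@v)
c=manip.camera("side");cv2.imwrite(f"pics/side6.png",cv2.resize(c["color"][60:320,200:480],None,fx=2.2,fy=2.2))
E
```

```text
17.525 [623.82838789 231.59745891 243.72448484] [-0.54083679  0.07322415 -0.23116771]
([295, 0, 58, 35, 1581], 98.0, [446.1, 220.3], np.float64(23.7), [444.3, 219.5], 25.7, [453.6, 220.6, 98.0]) 467.30502 170.84346
([297, 27, 54, 71, 2595], 98.0, [497.3, 225.3], np.float64(25.5), [497.3, 225.1], 25.9, [496.9, 225.3, 98.0]) 518.74806 170.28486
([299, 103, 51, 53, 2103], 98.0, [553.8, 232.5], np.float64(25.4), [553.8, 232.4], 25.8, [553.3, 232.2, 98.0]) 575.69796 171.3411
```

View pics/w6.png

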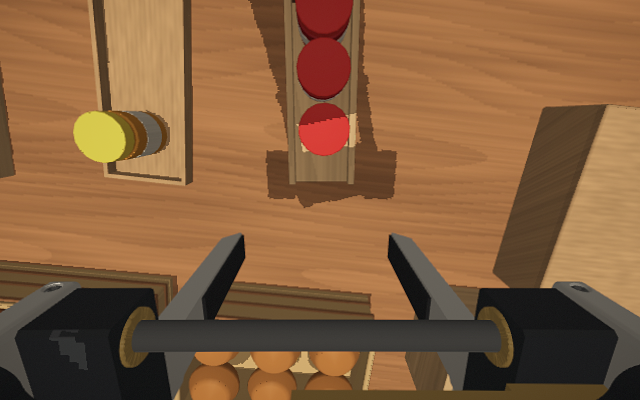

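View pics/side6.png

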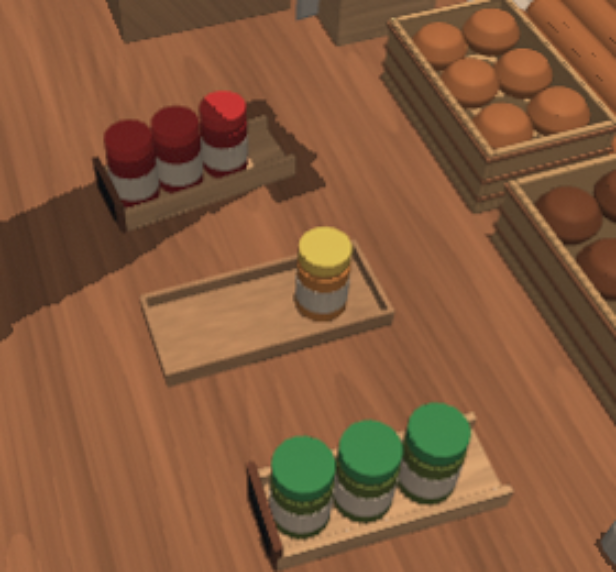

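All three red lids stand in the lane (wrist view, (323,10), (323,68) and (324,130)), with tops at 98 mm. The gap behind the old rear jar is about 3 mm. The yellow and green jars haven't moved, and the gripper is clear, so I'll hand in.

```bash
python3 -c "
from cell import manip
print(manip.sign_off())"
```

```text
the job is handed in; nothing more can be done
None
```

I restocked the red jam lane and handed the job in at about 17.6 s.

- **Old jars:** I gripped the rear one low and dragged it forward, pushing the front one ahead of it, until the arm stalled with the force rising to 14 N. They stayed in order and were not lifted. The front jar's centre then measured 27 mm from the stop face, and the two were 53.8 mm centre to centre, so touching.
- **New jar:** I moved it from the tray and lowered it into the lane until the wrist felt about 9 N of support, then released it.
- **Last checks:** All three red lid tops were level at 98 mm. The gap behind the old rear jar was about 3 mm. The yellow and green jars looked undisturbed in the last side view, and the gripper was clear of everything.
- **Disagreements:** Before the moves, the three cameras differed by about 2 mm on jar positions, so I relied on the wrist camera. In the last wrist picture the front jar's lid was cut off at the edge. Its reading there (about 3 mm off) was unreliable, so the stop distance comes from two earlier wrist pictures that agreed with each other.

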